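Take the format plate out of its holder and lay it in the tray

ROBOT

A 6-joint arm with a two-finger parallel gripper is mounted at the origin on a cart in front of the work surface, level with it; the furniture and walls round the work are solid. World frame = base frame: x ahead of the robot, y to its left, z up, the work surface at z = 0. Lengths are in mm, angles in degrees, forces in N, time in s.
With the tool pointing down it reaches from about 325 to 925 mm from the base axis. Payload 3.1 kg.
Tool frame: the origin (TCP) lies at the very end of the fingers, on their centre line; the grasp point (between the pads) lies grasp_offset behind it (grasp_offset is the distance from the TCP to the grasp point, in mm); z points along the fingers, x is the direction in which the jaws open and shut, and the axes are right-handed (so a half turn about z gives the same grasp; the last joint's range is limited). The gripper opens to 85 mm and grips with 20 to 120 N. Pads are 22 mm wide; open, the fingers measure 114 mm over their backs; the gripper's body (76 mm by 85 mm) begins 54 mm behind the grasp point. The pads swing forward as they close: fully open they stand 13 mm farther back than shut.
Start: joints at [-75.47, 12.427, 92.441, -0, 75.132, -6.429], TCP at [223.582, -583.653, 231.3] pointing down, gripper open.
Joint ranges: [-157.48, 157.48], [-44.54, 120.13], [17.64, 146.25], [-64.5, 244.5], [7.68, 150.69], [-147.95, 147.95]. Speed limits (degrees/s): [159.86, 159.86, 180, 180, 180, 180].

INTERFACE

Orientations are given as [roll, pitch, yaw] about the fixed x, y, z axes, in that order (R = Rz(yaw) Ry(pitch) Rx(roll)).
In Python, from station import * gives the robot as it stands. Calls block until the motion is done:
- goto(position, orientation): joint-space move of the TCP to a pose.
- move_l(position, attitude=None, speed=150): straight line of the TCP; attitude=None keeps the orientation; speed is the mean speed in mm/s.
- move_j(angles): joint-space move.
- grip(opening, squeeze=None): finger opening in mm; squeeze is the grip in N (None keeps the last); returns when the fingers have stopped.
- wait(seconds).
- solve_ik(position, orientation): joint angles nearest the present ones, or None.
- get_obs(): the state.
- get_image(name): name is "side" or "top"; returns the picture (384x512x3 uint8, red, green, blue); there is no depth.
- get_calibration(name): a dict with "fx", "fy", "cx", "cy" (pixels), "D" ([k1, k2, p1, p2, k3] as OpenCV has them; the pictures are not rectified), "R" (3x3) and "t" (3): a world point X has camera coordinates R X + t. Camera axes: x right, y down, z forward; pixel columns grow to the right and rows downward; lengths in mm; the calibration is good to about 2 mm. A picture is of the moment at which its call begins. get_calibration takes no time and is no camera call.
A pose or a line that the arm cannot do raises Unreachable and nothing moves.
- sign_off(): hands the job in, once; it reports no verdict.
Trained networks look in the newest picture that a camera, given by its name, has taken for a name from the list of things; names that differ only in an ending like _2 or _b are one class to them, and where a whole thing is asked for, a point or a joint stands for the part that bears it (a point fixed in the world has none). Each returns a list of dicts, best first, with "score" (0 to 1); they miss things now and then, are a little off and sometimes report something else, mostly with a low value. They report only what shows in the picture. A call takes as long as a camera call. They do not tell look-alikes from the thing itself.
- spot_in(name, camera): "extent" ([centre column, centre row, width, height] in pixels, round what is visible of it).
- regions_of(name, camera): "region" (384x512 bool, what is visible of it) and "extent" ([centre column, centre row, width, height] in pixels, round what is visible of it).
The state is a dict: "t": time; "joint_pos": joint angles; "qvel": joint speeds; "effort": joint torques, N m; "tcp_pos": TCP position; "ee_rot": TCP orientation; "wrist_force": force on the tool from outside, world axes, zero at the start; "moment": the same for the moment, N m; "grip_width": finger opening in mm.
Only numpy, scipy, OpenCV 4.12 (cv2) and the standard library are available. Lean on these libraries where they do the work, as an engineer would, in place of code of your own. Each camera call takes 0.05 s, during which the arm holds its last target.

TASK

The format plate of the pouch filler has to go for cleaning. Turn the catch at the front of its holder down flat to either side, slide the plate straight forward along the bed until it is clear of the overhanging lip, then lift it off and lay it flat, grip rib up, on the floor of the shallow tray. Put it down rather than drop it, and leave the other things on the table where they are.

Things in the scene. Friction and masses are not known exactly. Their poses are not given: they have to be found in the camera images.
- holder: Grey metal block fixed to the table, 115 mm (x) by 100 mm (y). Origin at table height; -x is its open front with the catch, +x its back, z up. Bed for the plate: z = 26 mm, x from -50 to +50 mm, a back wall at x = +50 mm. Low side guides: inner faces at y = +-37.5 mm, outer at 48 mm, tops at z = 34 mm
- lip_edge (a point): Middle of the front lower edge of the aluminium lip, at holder (16, 0, 38.5) mm. The lip overhangs the bed from here back to the wall, over the holder's whole width; top at z = 46.5 mm, four screw heads to 51 mm
- catch (a joint): Angle of the dark steel turn-button on the holder's front face: 0 = straight up, blocking the plate; +1.57 = flat to the holder's +y side, -1.57 = flat to its -y side (hard stops). Flat (beyond 1.37 either way) it is below the bed. Turns about the holder's x axis through holder (-56, 0, 11) mm. Friction 0.03 N m, about 1 N at the end: it stays where left
- catch_tip (a point): Centre of the round finger knob at the end of the catch: a pin 16 mm across, parallel to the holder's x axis, holder x from -72 to -52 mm (this point at -64 mm), its axis 33 mm from the pivot; push it there. The bar between is 12 mm wide and 8 mm thick, at holder x from -60 to -52 mm. Turned flat, the knob's top is 19 mm above the table
- format_plate: Steel plate 90 (x) by 70 (y) by 10 mm, about 0.25 kg, black grip rib on top. Origin: centre of underside; axes parallel to the holder's at the start, when it lies on the bed at holder x = 1 to 5 mm, its rear some 32 mm under the lip, 2.5 mm below it, 2.5 mm play to each guide. Clear of the lip once at holder x = -29 mm or less; 40 mm of sliding is comfortable and it still rests on the bed
- plate_grip (a point): Middle of the grip rib, 30 mm above the plate's underside, at plate x = -12 mm. The rib is 24 mm long along x, 12 mm thick along y, and stands from the plate's top (z = 10 mm) to z = 42 mm above the underside
- tray: Shallow open grey tray fixed to the table, 150 mm (x) by 120 mm (y), 18 mm high (rim bead to 21 mm), walls 4 mm, floor 4 mm thick with a dark liner. Origin: centre of its underside. The plate may lie anywhere on the floor, turned any way that fits
- screwdriver_yellow: Bystander: small screwdriver with yellow handle, 154 mm, lying between holder and tray; origin at its middle underneath
- spare_knob_0: Bystander: black star knob 32 mm across, 20 mm high
- weight_1: Bystander: small calibration weight, 24 mm across, 26 mm high
- tape_blue: Bystander: roll of blue tape, 94 mm across, 25 mm high
There are look-alikes about, which are no part of the job. There is more than one size of the holder; the job needs the larger.

How it is judged:
By the outcome, as a careful person would: the job done as asked, in the order asked, and still so for the second after the job is handed in, with the robot touching nothing.
It also fails if it takes over 51 s, if anything falls off the work surface, if the arm or the gripper's body presses on something with over 40 N, if the wrist force passes 120 N, or if a joint passes its speed limit or range.

## Working session

There is one attempt and no reset: what is moved stays moved. The work goes in short steps, each a Python script; the robot and the scene stay as the last script left them, time stands still between calls to the robot, and variables do not carry over. Pictures are saved under pics/ and viewed, and the job is handed in when it is done.

```bash
ls; mkdir -p pics; python3 - <<'E'
from station import *
import cv2
for n in ("side","top"):
    im=get_image(n); cv2.imwrite(f"pics/{n}0.png",cv2.cvtColor(im,cv2.COLOR_RGB2BGR))
    c=get_calibration(n); print(n,c)
    for k in ("holder","format_plate","tray","catch_tip","plate_grip","screwdriver_yellow"):
        print(k,[(round(d["score"],2),[round(float(v)) for v in d["extent"]]) for d in spot_in(k,n)][:4])
o=get_obs();print(o)
try: print(grasp_offset)
except Exception as e: print(e)
E
```

```text
pics
side {'fx': 390.55886228993535, 'fy': 390.55886228993535, 'cx': 257.2766378240498, 'cy': 185.32026540491168, 'D': array([0.04160202, 0.        , 0.        , 0.        , 0.        ]), 'R': array([[-0.90607537, -0.42241655, -0.02432468],
       [-0.17212297,  0.4204978 , -0.8908172 ],
       [ 0.3865244 , -0.80296068, -0.45371029]]), 't': array([519.673416  , 160.65433026, 709.83807691])}
holder [(0.64, [266, 318, 75, 69])]
format_plate [(0.76, [246, 244, 45, 30]), (0.21, [267, 207, 12, 9])]
tray [(0.72, [309, 186, 77, 40])]
catch_tip [(0.46, [271, 256, 14, 26]), (0.44, [299, 331, 12, 18])]
plate_grip [(0.9, [246, 245, 51, 35])]
screwdriver_yellow [(0.69, [332, 221, 27, 37])]
top {'fx': 352.1349658210927, 'fy': 352.1349658210927, 'cx': 252.24582291545042, 'cy': 188.48606487133935, 'D': array([0.02119813, 0.        , 0.        , 0.        , 0.        ]), 'R': array([[ 0.02839225, -0.99959382, -0.00246492],
       [-0.99574016, -0.02806621, -0.08782839],
       [ 0.08772354,  0.00494807, -0.99613257]]), 't': array([  8.44407354, 561.00618201, 888.19022873])}
holder [(0.74, [142, 247
[... 277 characters left out ...]
[263, 251, 59, 10])]
{'t': 0.7, 'joint_pos': array([-7.54677244e+01,  1.24250594e+01,  9.24391093e+01, -1.24436147e-03,
        7.51329598e+01, -6.42601840e+00]), 'qvel': array([-0.03166711, -0.02773021, -0.03573308,  0.02622007,  0.115295  ,
       -0.07148795]), 'effort': array([ 2.95771190e-05, -3.96731687e+01, -3.04163146e+01, -1.41732894e-04,
        6.60465976e-04,  2.00752891e-05]), 'tcp_pos': array([ 223.60230311, -583.65912317,  231.34358277]), 'ee_rot': array([ 1.79998483e+02, -2.71883058e-03, -6.90413867e+01]), 'wrist_force': array([-0.78727223, -0.88326732,  0.23698284]), 'moment': array([-0.01133583, -0.01792734, -0.05361989]), 'grip_width': 85.35547593436355}
18.700000000000003
```

```bash
python3 - <<'E'
import cv2
for n,(x0,y0,w,h) in (("top",(110,140,260,150)),("side",(190,150,200,210))):
    im=cv2.imread(f"pics/{n}0.png"); s=3 if n=="top" else 2.8
    cv2.imwrite(f"pics/{n}0z.png",cv2.resize(im[y0:y0+h,x0:x0+w],None,fx=s,fy=s,interpolation=cv2.INTER_CUBIC))
E
```

```text
(no output)
```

View pics/top0z.png

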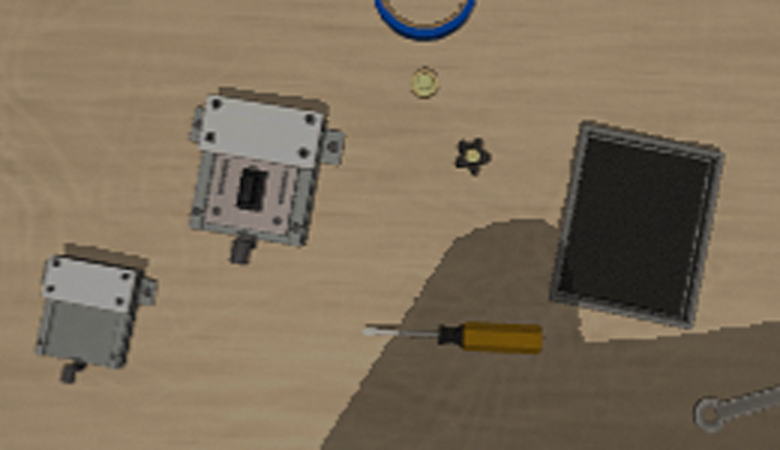

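View pics/side0z.png

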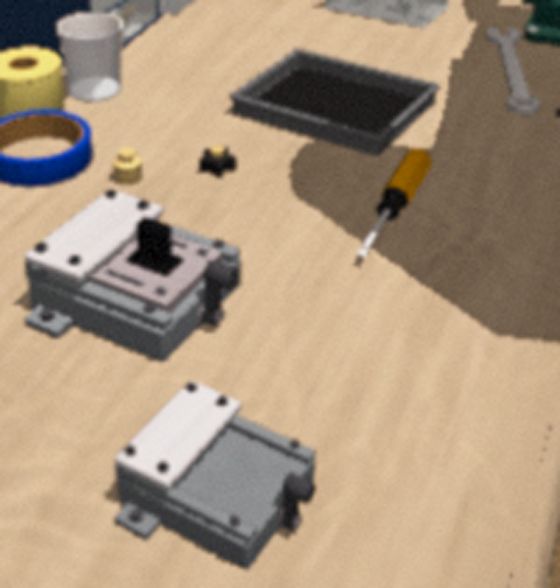

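View pics/top0.png

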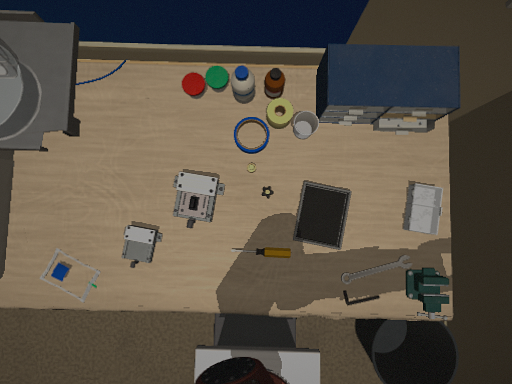

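View pics/side0.png

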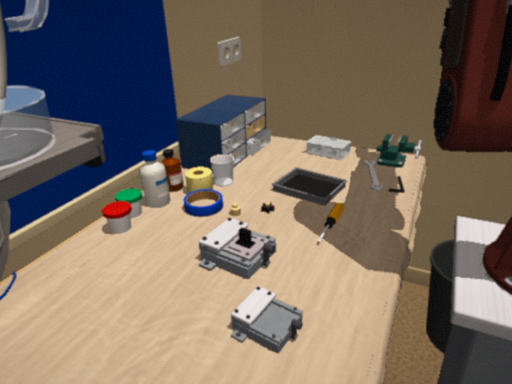

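```bash
python3 - <<'E'
import cv2
for n,(x0,y0,w,h) in (("top",(165,160,70,75)),("side",(192,205,95,75))):
    im=cv2.imread(f"pics/{n}0.png"); s=8
    z=cv2.resize(im[y0:y0+h,x0:x0+w],None,fx=s,fy=s,interpolation=cv2.INTER_CUBIC)
    cv2.imwrite(f"pics/{n}0h.png",cv2.convertScaleAbs(z,alpha=1.3))
E
```

```text
(no output)
```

View pics/top0h.png

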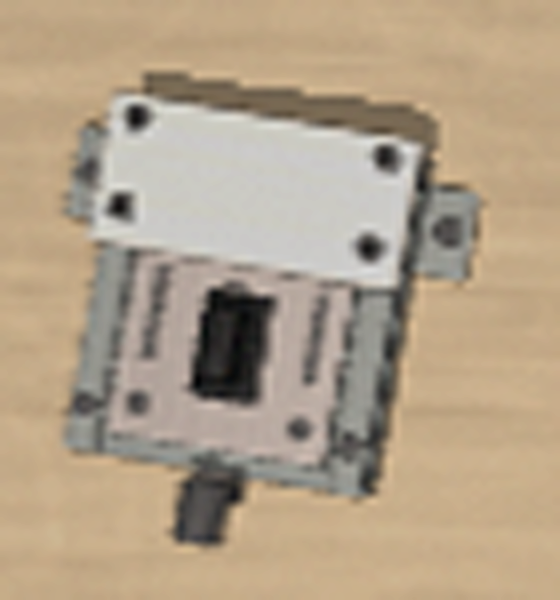

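View pics/side0h.png

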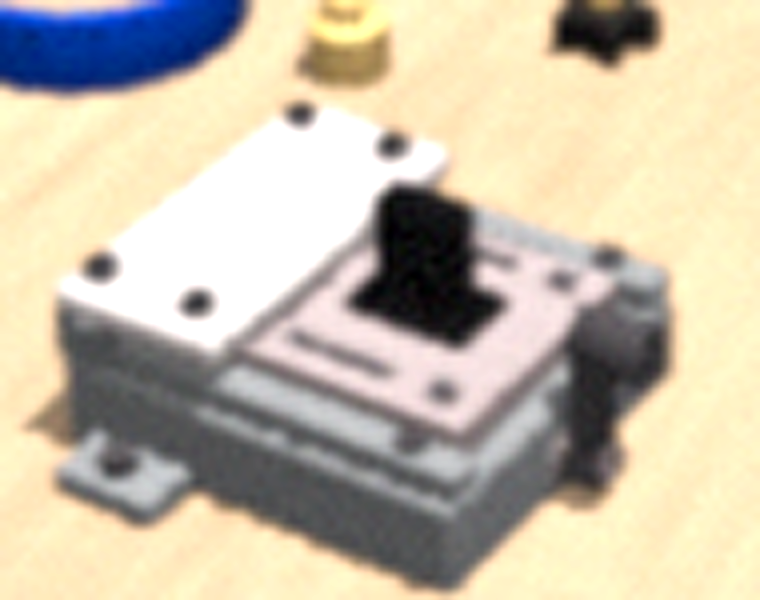

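```bash
cat > h.py <<'E'
import numpy as np, cv2
from station import *
from scipy.optimize import least_squares
cal={n:get_calibration(n) for n in("top","side")}
def proj(n,X):
    c=cal[n];K=np.array([[c["fx"],0,c["cx"]],[0,c["fy"],c["cy"]],[0,0,1]])
    return cv2.projectPoints(np.atleast_2d(np.asarray(X,float)),cv2.Rodrigues(c["R"])[0],c["t"],K,c["D"])[0][:,0]
def onplane(n,uv,z):
    c=cal[n];K=np.array([[c["fx"],0,c["cx"]],[0,c["fy"],c["cy"]],[0,0,1]])
    p=cv2.undistortPoints(np.array([[uv]],float),K,c["D"])[0,0]
    C=-c["R"].T@c["t"];d=c["R"].T@np.array([p[0],p[1],1]);return C+d*(z-C[2])/d[2]
def T(p,X):
    x,y,a=p[:3];c,s=np.cos(a),np.sin(a);X=np.atleast_2d(X)
    return np.c_[x+c*X[:,0]-s*X[:,1],y+s*X[:,0]+c*X[:,1],X[:,2]]
E
python3 - <<'E'
from h import *
def z(p,off,s): return (np.array(p,float)+.5)/s-.5+np.array(off)
top=z([(93,237),(408,287),(66,448),(372,495)],(165,160),8)
side=z([(215,352),(450,152),(455,487),(665,270)],(192,205),8)
def pts(q):
    w,xf,wg=q[3:6]; return T(q,[(16,w,46.5),(16,-w,46.5),(xf,wg,34),(xf,-wg,34)])
def f(q,full=False):
    P=pts(q); rt=proj("top",P)-top; rs=proj("side",P)-side
    if full: print(rt.round(2),rs.round(2))
    return np.r_[rt.ravel(),rs.ravel()]
g=onplane("top",top[:2].mean(0),46.5);print(g)
r=least_squares(f,[g[0],g[1],-.15,50,-52,48]);print(r.x, np.degrees(r.x[2]));f(r.x,1)
r=least_squares(lambda q:f(q)[:8],r.x);print("top only",r.x[:6])
r=least_squares(lambda q:f(q)[8:],r.x);print("side only",r.x[:6]);
# tray
tt=z([(585,122),(722,153),(690,328),(550,300)],(110,140),3)
C=np.array([onplane("top",p,21) for p in tt]);print(C.round(1),C.mean(0)); print(np.linalg.norm(C-np.roll(C,1,0),axis=1))
for k in("spare_knob_0","weight_1","tape_blue","screwdriver_yellow"):
    get_image("top"); d=spot_in(k,"top")[:1]; print(k,[(e["score"],onplane("top",e["extent"][:2],10).round()) for e in d])
E
```

```text
[544.9035563  166.34334388  46.5       ]
[ 5.28446469e+02  1.70647959e+02 -1.25302209e-01  5.00677517e+01
 -4.98554638e+01  4.88699094e+01] -7.1792877599706255
[[-0.78  0.31]
 [-1.05  0.1 ]
 [-0.32 -0.12]
 [-0.69 -0.11]] [[-0.23 -0.62]
 [ 0.08 -0.86]
 [-0.02 -1.06]
 [ 0.84 -1.  ]]
top only [ 5.29082487e+02  1.68705279e+02 -1.30292766e-01  5.04626451e+01
 -5.08234460e+01  4.93375505e+01]
side only [ 5.26916462e+02  1.73557627e+02 -1.23847961e-01  4.92825488e+01
 -4.88081374e+01  4.79679727e+01]
[[ 586.  -111.6   21. ]
 [ 562.4 -230.3   21. ]
 [ 411.9 -203.6   21. ]
 [ 432.   -84.    21. ]] [ 498.05224662 -157.38815735   21.        ]
[156.53643451 121.03226647 152.86313693 121.26038398]
spare_knob_0 []
weight_1 []
tape_blue [(0.65, array([707.,  27.,  10.]))]
screwdriver_yellow [(0.69, array([398.,  -6.,  10.]))]
```

```bash
cat >> h.py <<'E'
H=[528.4,170.6,np.radians(-7.2)]
YAW=82.8
def W(x,y,z): return T(H,(x,y,z))[0]
def st(s=""):
    o=get_obs();print(s,"t%.2f"%o["t"],o["tcp_pos"].round(1),o["ee_rot"].round(1),"F",o["wrist_force"].round(1),"w%.1f"%o["grip_width"])
def shot(n,name,box=None,s=1,pts=None):
    im=get_image(n)[:,:,::-1].copy()
    x0,y0,w,h=box or(0,0,512,384)
    z=cv2.convertScaleAbs(cv2.resize(im[y0:y0+h,x0:x0+w],None,fx=s,fy=s,interpolation=cv2.INTER_CUBIC),alpha=1.3)
    for p in (pts if pts is not None else []):
        u=(proj(n,p)[0]-[x0,y0]+.5)*s-.5
        cv2.drawMarker(z,tuple(int(v) for v in u.round()),(0,0,255),cv2.MARKER_CROSS,14,1)
    cv2.imwrite(f"pics/{name}.png",z)
E
python3 - <<'E'
from h import *
P=W(-68,-38,55)
for yw in (YAW,YAW-180): print(yw,solve_ik([*P[:2],200],[180,0,yw]))
goto([*P[:2],180],[180,0,YAW]); st()
grip(0); st()
move_l(P,speed=200); st()
tip=get_obs()["tcp_pos"]
pts=[tip,W(16,50,46.5),W(16,-50,46.5),W(-50,48,34),W(-50,-48,34),W(-72,0,44),W(-9,0,68),W(-9-12,6,68),W(3,-6,68)]
shot("top","top1",(165,160,70,75),8,pts); shot("side","side1",(192,185,95,75),8,pts)
E
```

```text
82.8 [ 8.79629398e+00 -4.18818487e+00  1.13591148e+02 -2.54444375e-14
  7.05970368e+01 -7.40037060e+01]
-97.2 [  8.79629398  -4.18818487 113.59114804   0.          70.59703682
 105.99629398]
 t3.79 [456.6 140.9 180.1] [180.    0.   82.7] F [ 0.   0.2 -0. ] w85.5
 t4.56 [456.2 141.4 180. ] [180.    0.   82.8] F [-0.6 -0.3 -0.4] w-0.1
 t5.33 [457.1 141.6  55.7] [179.9  -0.   82.8] F [-0.2 -0.5 -0.1] w-0.2
```

View pics/top1.png

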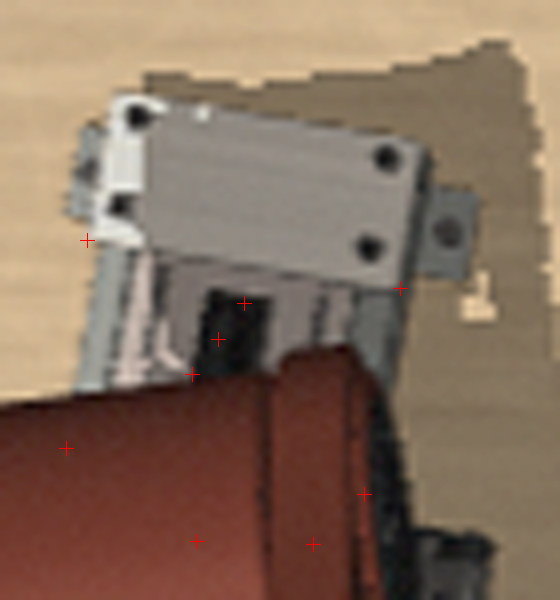

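View pics/side1.png

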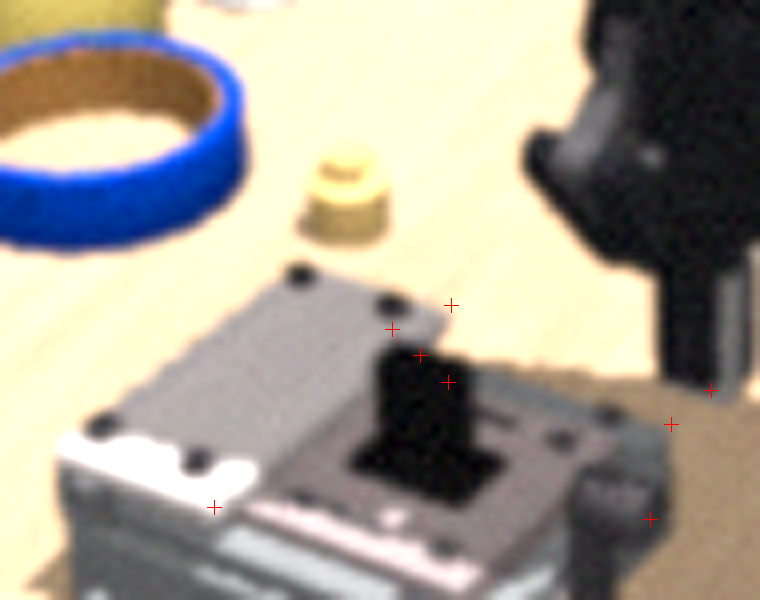

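```bash
python3 - <<'E'
from h import *
move_l(W(-68,-36,30),speed=120); st()
for y in (-18,0,12,22,32):
    move_l(W(-68,y,30),speed=80); st(y)
for z in (26,22,20.5):
    move_l(W(-68,33,z),speed=40); st(z)
    if abs(get_obs()["wrist_force"][2])>12: break
move_l(W(-68,33,60),speed=150)
move_l(W(-120,33,110),speed=250); st()
shot("top","top2",(165,160,70,75),8); shot("side","side2",(192,205,95,75),8)
E
```

```text
t5.79 [456.2 143.4  30.1] [-180.     0.    82.8] F [0.8 0.3 0.5] w0.1
-18 t6.17 [459.2 162.1  30.5] [179.9  -0.   82.9] F [0.1 0.  0.2] w-0.0
0 t6.54 [461.1 179.8  30. ] [180.   -0.   82.9] F [0.6 0.5 0.1] w0.2
12 t6.84 [462.6 191.6  30.1] [180.   -0.   82.8] F [0.3 0.1 0. ] w-0.1
22 t7.12 [463.9 201.5  30.1] [180.   -0.   82.8] F [-0.4  0.1 -1.2] w0.1
32 t7.39 [465.2 211.4  30.1] [180.   -0.   82.8] F [-0.9 -0.7 -0.4] w-0.0
26 t7.64 [464.8 211.7  25.7] [-180.     0.    82.8] F [ 0.3 -0.   1. ] w0.1
22 t7.89 [464.7 211.6  21.6] [-179.9    0.    82.8] F [-0.   0.9  0.4] w0.1
20.5 t8.14 [464.9 211.7  20.4] [-180.     0.    82.8] F [ 0.4 -0.3  0. ] w0.2
 t9.00 [413.4 218.3 109.4] [180.    0.   82.8] F [-0.1  0.5 -0.5] w-0.2
```

View pics/side2.png

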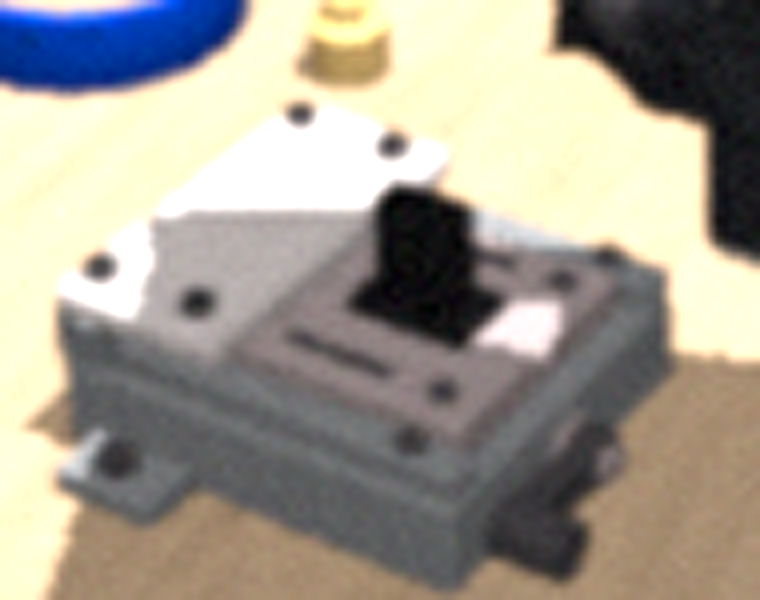

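View pics/top2.png

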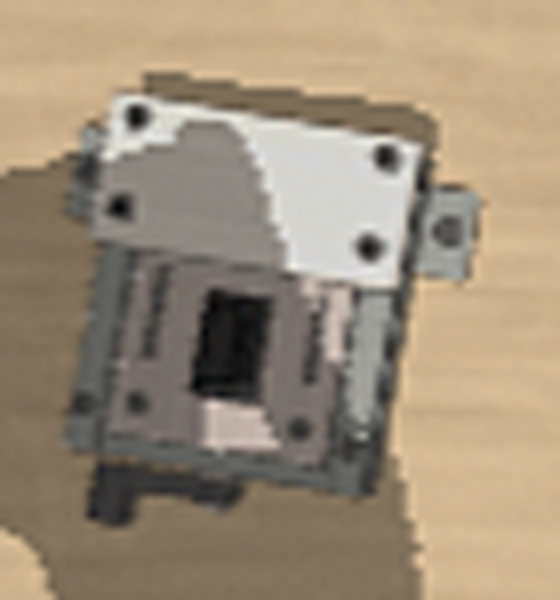

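```bash
python3 - <<'E'
from h import *
H2=[526.9,173.6,np.radians(-7.1)]
for h in (H,H2): print(((proj("side",T(h,[(-72,33,11),(-72,30.4,24)]))-[192,205]+.5)*8-.5).round(), ((proj("top",T(h,[(-72,33,11)]))-[165,160]+.5)*8-.5).round())
move_l(W(-60,10,130),speed=250)
grip(42,40)
move_l(W(-9,0,110),speed=200)
move_l(W(-9,0,46),speed=120); st()
shot("side","side3",(192,185,95,75),8,[W(-9,0,46)]); shot("top","top3")
E
```

```text
[[578. 553.]
 [583. 501.]] [[116. 523.]]
[[579. 562.]
 [584. 510.]] [[107. 527.]]
 t11.10 [519.7 172.   46.5] [180.   -0.   82.8] F [-0.1  0.5  0.6] w41.8
```

View pics/side3.png

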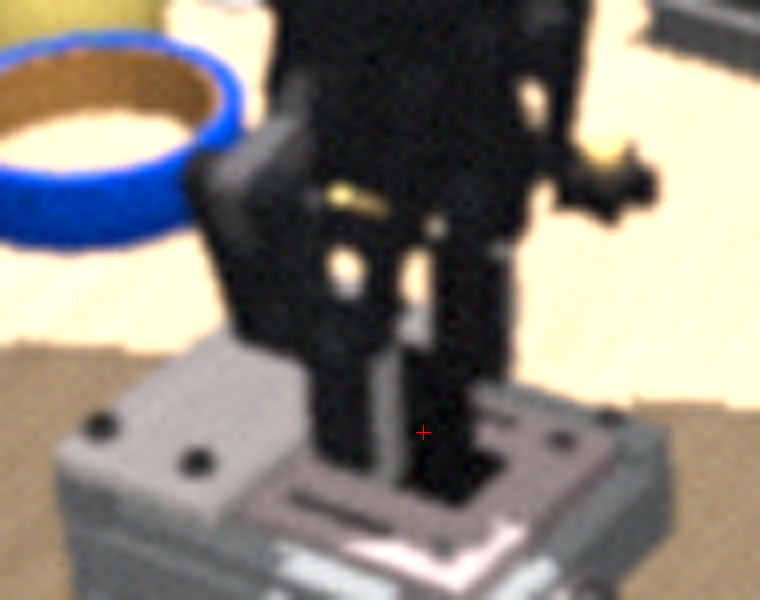

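```bash
python3 - <<'E'
from h import *
move_l(W(-9,0,43),speed=60); st()
grip(20,20); st("20")
grip(14,20); st("14")
grip(8,20); st("8"); wait(0.2); st()
c,s=np.cos(H[2]),np.sin(H[2])
f=get_obs()["wrist_force"]; print("holder frame F",c*f[0]+s*f[1],-s*f[0]+c*f[1],f[2],get_obs()["moment"])
shot("side","side4",(192,185,95,75),8); shot("top","top4")
E
```

```text
t11.45 [519.6 171.7  43.3] [180.   -0.   82.8] F [-0.3 -0.   0.2] w41.9
20 t11.79 [519.5 171.7  43. ] [180.   -0.   82.8] F [-0.5 -0.9 -0.6] w20.0
14 t12.03 [519.5 171.9  43. ] [180.   -0.   82.8] F [-0.1  0.9 -0.1] w13.9
8 t12.24 [519.6 171.9  43.1] [180.   -0.   82.8] F [ 0.4  1.3 -0.1] w11.4
 t12.44 [519.6 171.8  43.1] [180.   -0.   82.8] F [ 0.5  0.5 -0.1] w11.7
holder frame F 0.47209955955179994 0.5654327312181062 -0.060656238952491726 [ 0.16396707 -0.00220842  0.00680342]
```

View pics/side4.png

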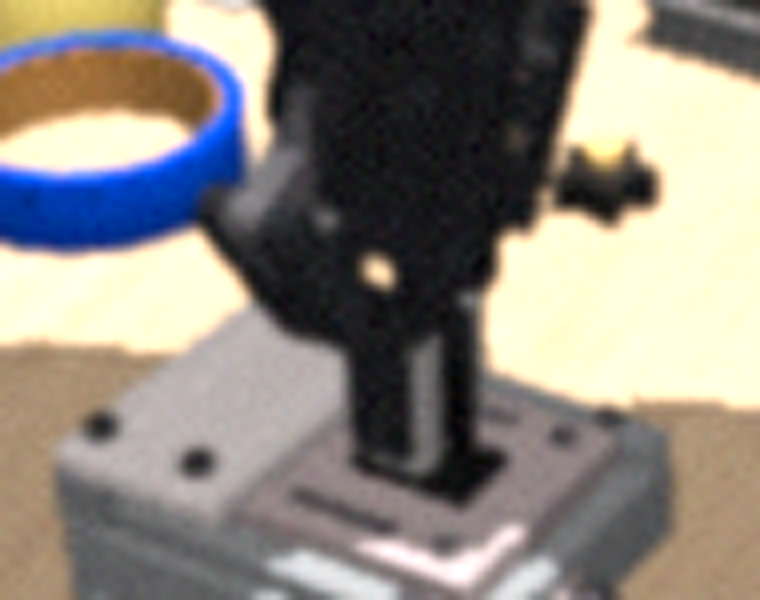

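```bash
python3 - <<'E'
from h import *
grip(8,60); st()
z=43
for dx in (8,18,30,42):
    move_l(W(-9-dx,0,z),speed=60); st(dx)
    f=get_obs()["wrist_force"]
    if np.linalg.norm(f[:2])>25: print("STOP");break
shot("side","side5",(192,185,95,75),8); shot("top","top5",(165,160,70,75),8)
E
```

```text
t12.76 [519.8 171.7  43.2] [180.   -0.   82.8] F [1.1 0.3 1.3] w10.7
8 t13.04 [511.2 172.7  43.2] [-180.     0.    82.8] F [-0.9 -0.2  2.4] w11.1
18 t13.36 [500.9 174.1  43.2] [-179.9    0.    82.8] F [-1.1 -0.   5. ] w11.1
30 t13.71 [489.1 175.7  43.2] [-180.    -0.    82.8] F [-0.5  0.3  5. ] w11.0
42 t14.06 [477.3 177.1  43.2] [-180.    -0.    82.8] F [0.9 0.3 4.1] w10.7
```

View pics/side5.png

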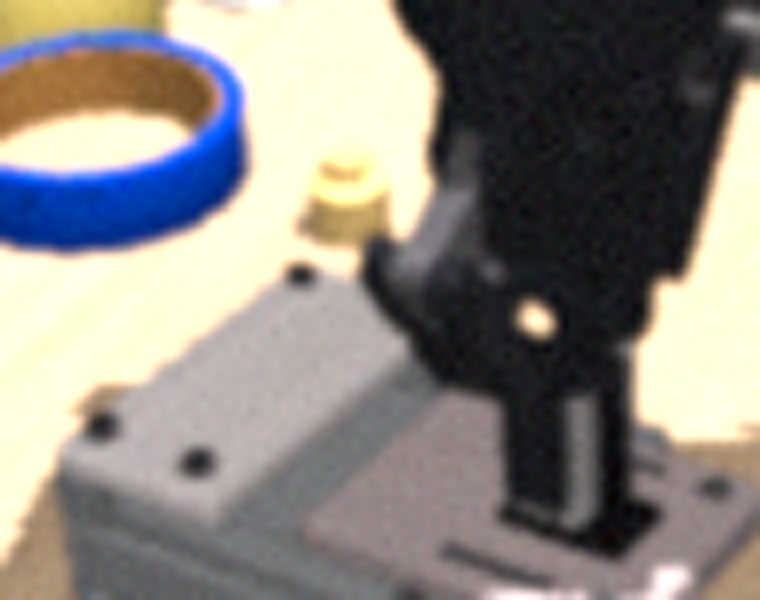

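View pics/top5.png

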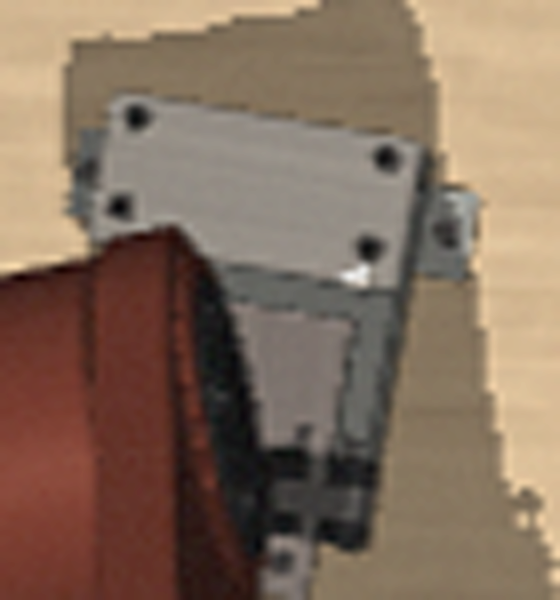

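```bash
cat >> h.py <<'E'
TR=[498,-156.5,np.radians(-10.5)]
TY=79.5
def V(z): return T(TR,(-12,0,z))[0]
E
python3 - <<'E'
from h import *
p=get_obs()["tcp_pos"]
move_l(W(-51,0,60),speed=60); st("lift")
move_l(W(-51,0,115),speed=120); st("up")
move_l(V(115),[180,0,TY],speed=200); st("over")
move_l(V(60),speed=120); st()
def rect(h,hx,hy,z): return list(T(h,[(hx,hy,z),(hx,-hy,z),(-hx,-hy,z),(-hx,hy,z)]))
shot("side","side6",(255,120,110,85),7,rect(TR,75,60,21)); shot("top","top6",(270,160,110,90),7,rect(TR,75,60,21))
E
```

```text
lift t14.59 [477.5 176.8  60. ] [-180.     0.    82.8] F [-0.2 -0.9 -2. ] w10.9
up t15.20 [477.3 176.8 114.6] [-180.     0.    82.8] F [-0.5  0.6 -2.2] w11.1
over t17.01 [ 486.1 -153.4  114.8] [-180.    -0.    79.6] F [-0.5 -0.3 -1.8] w10.8
 t17.62 [ 486.5 -154.2   60.2] [180.    0.   79.5] F [-0.4 -0.1 -2.3] w10.9
```

View pics/side6.png

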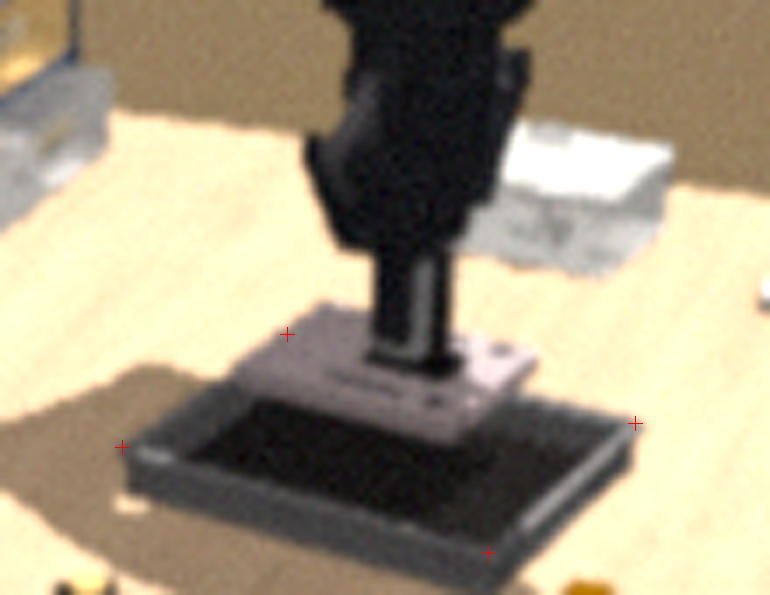

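View pics/top6.png

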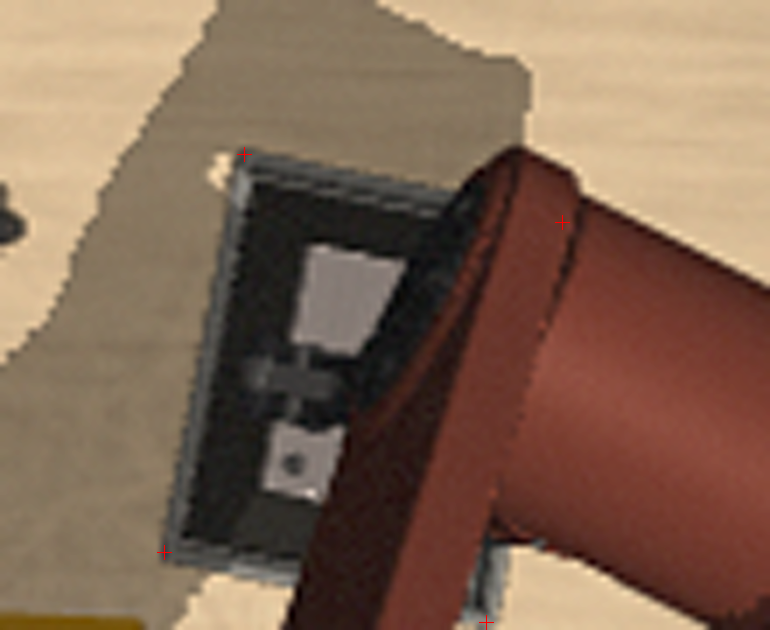

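```bash
python3 - <<'E'
from h import *
move_l(V(30),speed=80); move_l(V(24),speed=40); st("24")
z=24
while z>18.5:
    z-=0.7; move_l(V(z),speed=20)
    f=np.mean([get_obs()["wrist_force"][2] for _ in range(3)])
    print(round(z,1),round(f,1))
    if f>3: break
wait(.2); st()
shot("side","side7",(255,120,110,85),7)
E
```

```text
24 t18.54 [ 486.1 -154.3   23.9] [-180.    -0.    79.5] F [-0.4  0.4 -2.5] w10.7
23.3 -1.8
22.6 -2.3
21.9 -1.7
21.2 -1.1
20.5 5.5
 t19.99 [ 486.2 -154.4   21.2] [-180.    -0.    79.5] F [-3.1  1.3  5.8] w10.6
```

View pics/side7.png

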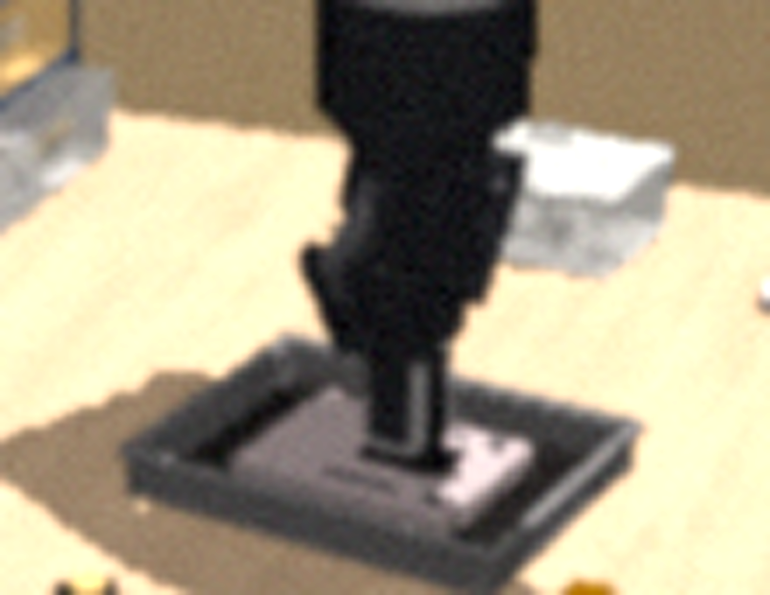

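```bash
python3 - <<'E'
from h import *
grip(32); st("open")
move_l(V(100),speed=120)
move_l([420,-380,220],speed=300); st("away")
shot("side","side8",(190,150,200,150),3.9); shot("top","top8",(110,100,260,190),3)
E
```

```text
open t20.38 [ 486.4 -154.4   20.4] [180.    0.   79.5] F [ 0.3 -0.  -0.8] w32.3
away t22.23 [ 419.6 -378.2  218.2] [-179.9   -0.2   79.5] F [-0.7 -0.3 -0.4] w31.9
```

View pics/side8.png

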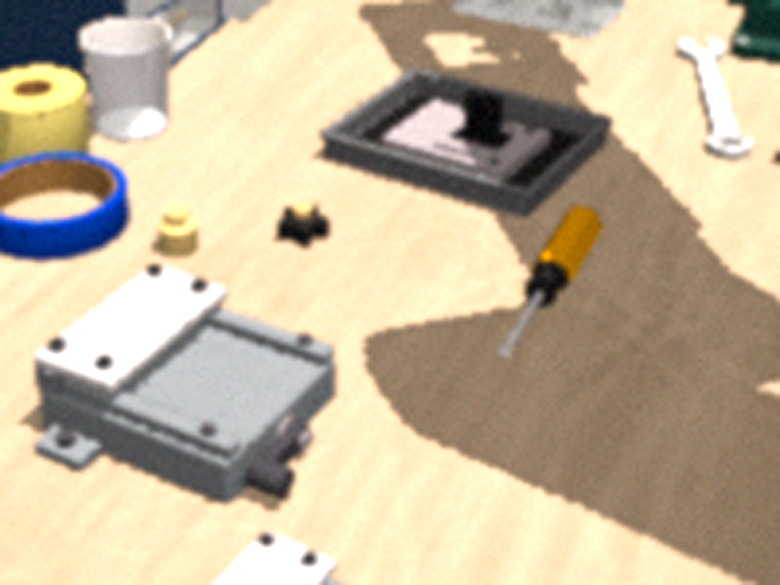

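View pics/top8.png

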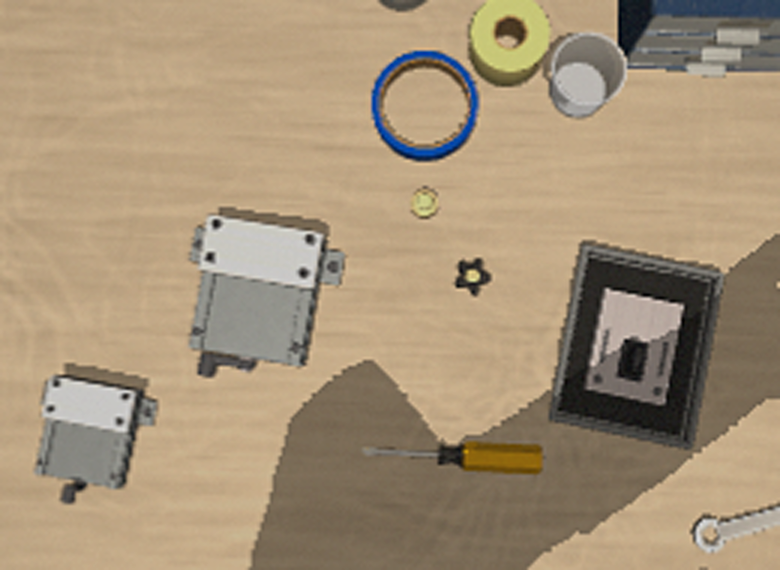

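The plate lies flat in the middle of the tray with its rib up (top zoom about (637,348)). The catch is flat to +y and the bystanders have not moved.

```bash
python3 -c "
from h import *
print(sign_off()); st()"
```

```text
the job is handed in; nothing more can be done
None
the job is handed in; nothing more can be done
```

The format plate is now lying flat, rib up, in the middle of the tray floor, and I handed the job in at about 22 s of the 51 s allowed.

- **Catch:** I turned it flat to the holder's +y side with the closed fingers. The side and top pictures show it lying flat, with the knob where the model puts it.
- **Slide:** I gripped the rib and drew the plate 42 mm straight forward. Wrist force stayed at about 5 N or less, and the pictures show bare bed between the lip and the plate.
- **Placing:** I lifted the plate, carried it over and lowered it until it touched. It touched at the expected height, with about 6 N of force, and only then did I release it.
- **Last pictures:** The bystanders are where they were, and the arm had moved well away, touching nothing.
- **Disagreement:** The two cameras put the holder about 5 mm apart in y. I used a value in between, and the low forces while gripping and sliding showed it was good enough.

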